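Shim the rocking bench scale

TASK

The paint-mixing scale rocks and leans because one of its four screw feet has rusted fast in its thread, too short. Pick up the hardwood wedge and push it, thin end first, under that foot until the scale sits level and no longer rocks: all the other three feet stand firmly on the bench and the wedge carries its share, not jacked past that. Do not shove the scale along the bench or jam the wedge in hard, leave the wedge flat in place, and leave the tins, the lid and the spatula alone.

Things in the scene. Friction and masses are not known exactly. Their poses are not given: they have to be found in the camera images.
- scale: Loose bench scale, 2.1 to 3.1 kg: grey frame, steel pan 235 x 185 mm (top 67 mm up), 22 mm column with display box (150 mm wide, top 208 mm up) at the middle of its +y side. Origin: centre of the four good foot positions, at their undersides; x along the long side, z square to the pan. Domed screw feet at x = +-130, y = +-100 mm, under lugs 36 mm wide, top 40 mm up. Leans 1.5 to 4 degrees at first.
- foot_short: The rusted short foot, at scale x = -130, y = +100 mm: dome 28 mm across (underside a ball of 14 mm radius), its stud 22 to 26 mm above the lug (others 16 to 19). It cannot turn or slide. Origin: on its axis at the lug's top face, under the lock nut. 3 to 12 mm too short (varies, not in its pose). Leaned on, it starts on the bench with about a seventh of the weight; its outer side is free.
- foot_opposite: Good foot diagonally opposite (scale x = +130, y = -100 mm); origin as for foot_short. It first hangs 3 to 12 mm above the bench. Until it touches down the push on the wedge stays small and steady; then it rises by about 1 N per mm, until at half the weight on the wedge foot_b and foot_a lift off and the scale slides. All feet bear well at about twice the steady push.
- foot_a: Good rubber foot at scale x = +130, y = +100 mm; origin as for foot_short. The underside of a good foot lies 38 to 40 mm below its origin: they are set alike only to within 2 mm, and give 0.2 mm per 10 N, so the pan's tilt does not tell when all feet bear.
- foot_b: Good rubber foot at scale x = -130, y = -100 mm; origin as for foot_short.
- wedge: Loose dark hardwood wedge flat on the bench, 120 x 30 mm, 40 g. Origin: centre of its underside; x points to the thin end, z up. 2 mm high at the thin end (x = +60), rising 1 in 6 to 18 mm at x = -36; the last 24 mm (to x = -60) is a parallel butt 18 mm high to hold or push by. Friction on bench and foot about 0.5 to 0.7; it does not creep back when let go.
- wedge_tip (a point): Middle of the wedge's thin end, at its underside. It meets the dome 7 mm short of the foot's axis; while it climbs on, over some 5 mm, the push peaks before it turns steady.
- paint_tin: Bystander: paint tin, 100 mm across, 115 mm high. Origin under its centre.
- small_tin: Bystander: small tin, 72 mm across, 75 mm high. Origin under its centre.
- spatula: Bystander: spatula lying on the bench, about 250 mm long, handle towards its -x, low.
- tin_lid: Bystander: tin lid lying flat, 100 mm across, 7 mm high.
Mind the look-alikes: they are no part of the job. Of the things that look like the wedge, the smallest one is meant.

How it is judged (in metres and radians):
On the way:
1. the thin end of the wedge is under the short foot and carries it (contact force between wedge and foot_short above 0.4 N and x of foot_short in the frame of wedge between 0.046 and 0.062 m).
At the end, for the whole second after the job is handed in: The scale is level within 1 degree and stands firm: the wedge carries the short foot with at least 2 N and each of the other three feet bears at least 2 N on the bench; the wedge lies flat; the scale is at rest less than 12 mm from where it stood (contact force between wedge and foot_short above 2 N and contact force between each of foot_opposite, foot_a, foot_b and anything else above 2 N and angle between scale's own z axis and vertical below 0.0175 rad and angle between wedge's own z axis and vertical below 0.05 rad and linear speed of each of scale, wedge below 0.01 m/s and distance of scale from where it was at the start of the episode below 0.012 m); the robot touches nothing.
It fails at once if the scale is shoved more than 15 mm along the bench (distance of scale from where it was at the start of the episode above 0.015 m).
It fails at once if the wedge is jammed against the foot with more than 15 N (contact force between wedge and foot_short above 15 N).
It fails at once if the robot bears on the scale itself with more than 5 N (contact force between any of the fingers, the arm and scale above 5 N).
It fails at once if a tin, the lid or the spatula is moved more than 20 mm (distance of any of paint_tin, small_tin, spatula, tin_lid from where it was at the start of the episode above 0.02 m).
It also fails if it takes over 72 s, if anything falls off the work surface, if the arm or the gripper's body presses on something with over 40 N, if the wrist force passes 120 N, or if a joint passes its speed limit or range.

ROBOT

A 6-joint arm with a two-finger parallel gripper is mounted at the origin on the work surface. World frame = base frame: x ahead of the robot, y to its left, z up, the work surface at z = 0. Lengths are in mm, angles in rad, forces in N, time in s.
With the tool pointing down it reaches from about 325 to 775 mm from the base axis. Payload 5.5 kg.
Tool frame: the origin (TCP) lies midway between the tips of the shut fingers; the grasp point (between the pads) lies 19 mm behind it; z points along the fingers, y is the line along which they close (so a half turn about z gives the same grasp; the last joint's range is limited). The gripper opens to 88 mm and grips with 3 to 60 N. Pads are 20 mm wide; open, the fingers measure 115 mm over their backs; the gripper's body (75 mm by 178 mm) begins 61 mm behind the grasp point.
Start: joints at [-1.331, 0.091, 1.231, -0, 1.82, -0.057], TCP at [175.476, -573.781, 193.231] pointing down, gripper open.
Joint ranges: [-2.87, 2.87], [-0.86, 2.18], [0.17, 2.46], [-1.51, 4.65], [0.06, 2.69], [-2.65, 2.65]. Speed limits (rad/s): [2.57, 2.57, 3.01, 3.14, 3.14, 3.14].

INTERFACE

Orientations are given as a 3x3 rotation matrix whose columns are the frame's x, y, z axes.
In Python, from bench import r gives the robot as it stands.
- The arm moves only by the tool send_rows, never from a script. Its argument "steps" is text: rows parted by semicolons, each of 7 numbers parted by spaces: the shift along the world's x, y, z in m, then the turn, a rotation vector about the world's x, y, z in degrees, then the finger opening in m, from 0 to 0.0878. A call has exactly 10 rows; each row shifts and turns the commanded pose from where the row before left it; what a row does not reach is not made up. A row lasts 1/8 s, in which the tool goes at most 62.5 mm and 10.7 degrees, less where a joint would pass 70% of its speed; a pose out of reach is approached as far as the arm can. A call is refused whole if a number of a shift passes 0.0625 or a number of a turn 10.7, either way. A call with a gripper value outside its range is refused whole. The fingers move at their own pace and stop on an object; "grip_force" is the grip in N (left out, the last holds). Time passes only in rows, so rows that do not move let the fingers close, or fill a call up. It gives the time, the measured TCP pose, the force, the opening and the grip force at its end, in the units of the state.
- r.state(): the state, without advancing time (a new reading comes with each control period).
- r.read_camera(name): name is "scene" or "top" or "wrist"; returns the picture (384x512x3 uint8, blue, green, red); there is no depth.
- r.camera_params(name): a dict with "K" (3x3 intrinsics, pixels), "position" and "orientation" of the camera in the world; the wrist camera has in their place "mount" (4x4, takes a point from camera to tool coordinates, whose origin is the TCP and whose axes are the flange's). Camera axes: x right, y down, z forward; pixel columns grow to the right and rows downward; lengths in mm; the calibration is good to about 2 mm. A picture is of the moment at which its call begins: read the wrist's pose just before it. camera_params takes no time and is no camera call.
- r.sign_off(): hands the job in; it is judged then, once.
Trained networks look in the newest picture that a camera, given by its name, has taken for a name from the list of things; names that differ only in an ending like _2 or _b are one class to them, and where a whole thing is asked for, a point or a joint stands for the part that bears it (a point fixed in the world has none). Each returns a list of dicts, best first, with "p" (0 to 1); they miss things now and then, are a little off and sometimes report something else, mostly with a low value. They report only what shows in the picture. A call takes as long as a camera call. They do not tell look-alikes from the thing itself.
- r.cut_out(camera, thing): "region" (384x512 bool, what is visible of it) and "bbox" ([left, top, width, height] in pixels, round what is visible of it).
- r.pinpoint(camera, thing): "position" ([column, row] in pixels: a listed point, or the origin of a listed thing).
The state is a dict: "time_s": time; "q": joint angles; "dq": joint speeds; "joint_efforts": joint torques, N m; "tcp_pos": TCP position; "eef_rot": TCP orientation; "force": force on the tool from outside, world axes, zero at the start; "torque": the same for the moment, N m; "width": finger opening in mm; "grip_force": force on a finger pad.
Only numpy, scipy, OpenCV 4.12 (cv2) and the standard library are available. Lean on these libraries where they do the work, as an engineer would, in place of code of your own. Each camera call takes 0.05 s, during which the arm holds its last target. There are 200 camera calls.

## Working session

There is one attempt and no reset: what is moved stays moved. The work goes in short steps, Python scripts to look and compute and a tool call to move; the robot and the scene stay as the last step left them, time stands still between calls to the robot, and variables do not carry over. Pictures are saved under pics/ and viewed, at most 10 in all, crops included, and the job is handed in when it is done.

Besides the shell and the picture viewer there is one more tool, called as a command line: name --argument value ..., lists and objects as JSON in quotes. send_rows: Moves the arm, as the interface text tells. Its arguments: {"type":"object","properties":{"steps":{"type":"string"},"grip_force":{"type":"number"}},"required":["steps"]}

```bash
mkdir -p pics; ls
cat > h.py <<'E'
import numpy as np, cv2
from bench import r
def cam(name):
    p=r.camera_params(name); K=np.array(p["K"])
    if "mount" in p:
        s=r.state(); T=np.eye(4);T[:3,:3]=np.array(s["eef_rot"]);T[:3,3]=s["tcp_pos"]
        M=T@np.array(p["mount"]); return K,M[:3,3],M[:3,:3]
    return K,np.array(p["position"]),np.array(p["orientation"])
def ray(c,px,z):
    K,P,R=c; d=R@np.linalg.inv(K)@np.array([px[0],px[1],1.]); return P+d*(z-P[2])/d[2]
def proj(c,X):
    K,P,R=c; q=K@(R.T@(np.array(X,float)-P)); return q[:2]/q[2]
E
python3 - <<'E'
from h import *
ims={}
for n in("scene","top"):
    c=cam(n); ims[n]=r.read_camera(n)
    print(n,c[1].round(),c[2].round(2).tolist(),c[0][0,0])
    for t in("foot_short","foot_opposite","scale","wedge","wedge_tip","paint_tin","small_tin","spatula","tin_lid"):
        z={"foot_short":35,"foot_opposite":40,"foot_a":40,"foot_b":40}.get(t,0)
        for d in r.pinpoint(n,t): print(n,t,round(d["p"],2),np.round(d["position"]),ray(c,d["position"],z).round()[:2])
cv2.imwrite("pics/a.png",cv2.resize(np.vstack([ims["scene"],ims["top"]]),None,fx=.78,fy=.78))
cv2.imwrite("pics/top.png",cv2.resize(ims["top"],(800,600)))
E
```

```text
pics
scene [1240.  922.  905.] [[-0.79, 0.36, -0.5], [0.62, 0.45, -0.64], [-0.01, -0.82, -0.58]] 454.58051068783203
scene scale 0.63 [228. 207.] [ 567. -104.]
scene wedge 0.83 [375. 294.] [486. 456.]
scene wedge 0.82 [359. 221.] [282. 222.]
scene wedge 0.8 [330. 252.] [461. 268.]
scene wedge_tip 0.78 [309. 247.] [495. 214.]
scene wedge_tip 0.69 [340. 300.] [575. 413.]
scene wedge_tip 0.65 [357. 207.] [234. 169.]
scene paint_tin 0.8 [226. 161.] [ 396. -354.]
scene small_tin 0.86 [179. 165.] [ 556. -440.]
scene small_tin 0.61 [271. 190.] [391. -87.]
scene spatula 0.91 [311. 316.] [671. 406.]
scene tin_lid 0.6 [154. 185.] [ 695. -382.]
top [ 314.    5. 1152.] [[-0.02, -0.98, 0.17], [-1.0, 0.02, 0.01], [-0.01, -0.17, -0.98]] 416.05231327115104
top foot_short 0.45 [234. 169.] [573.  59.]
top foot_opposite 0.62 [360. 172.] [ 556. -286.]
top foot_opposite 0.46 [291. 170.] [566. -99.]
top foot_opposite 0.21 [382. 233.] [ 388. -333.]
top scale 0.57 [293. 170.] [ 573. -107.]
top scale 0.36 [180. 202.] [489. 212.]
top wedge 0.98 [172. 275.] [288. 230.]
top wedge 0.74 [ 94. 200.] [501. 455.]
top wedge 0.65 [160. 215.] [453. 268.]
top wedge_tip 0.95 [174. 204.] [483. 229.]
top wedge_tip 0.82 [110. 178.] [563. 411.]
top wedge_tip 0.6 [196. 300.] [220. 166.]
top paint_tin 0.59 [385. 234.] [ 388. -353.]
top small_tin 0.97 [411. 174.] [ 554. -441.]
top small_tin 0.31 [278. 227.] [414. -60.]
top spatula 0.9 [111. 143.] [665. 413.]
top tin_lid 0.62 [383. 126.] [ 698. -373.]
```

View pics/a.png

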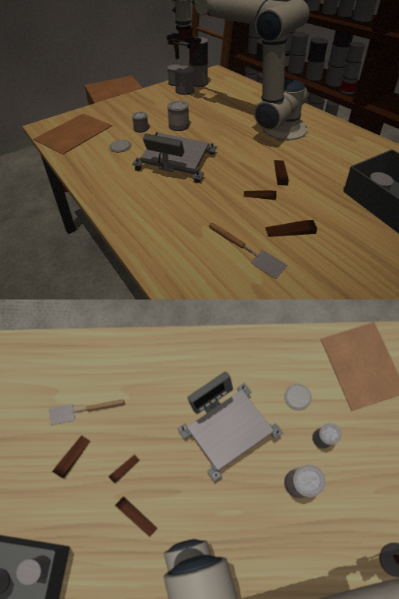

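View pics/top.png

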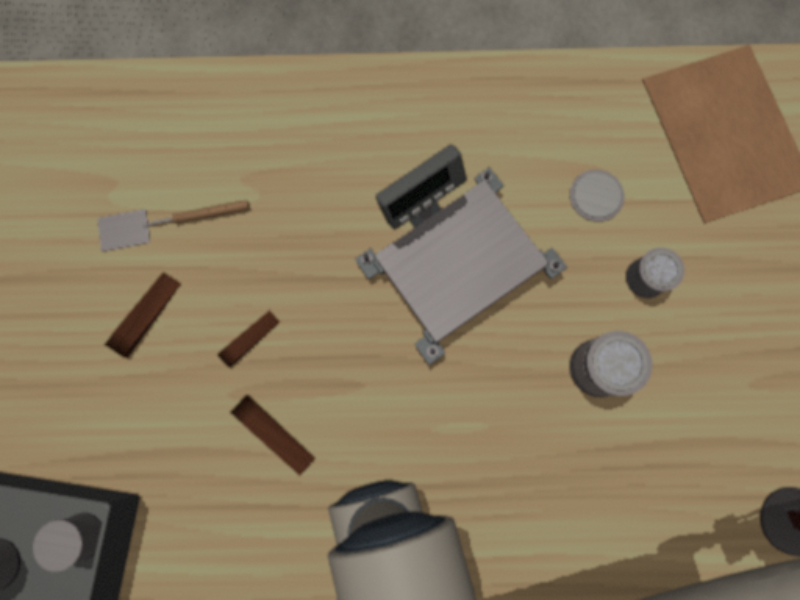

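The top view (800×600) shows three wedge-like things: (143,315) large, (272,434) large, and (248,339), which is clearly the smallest and so the one meant, about (453,268) mm. The short foot is the left lug at (368,263), since the display column is on the upper-left side.

Run:
```python
from h import *
im=r.read_camera("top"); c=cam("top")
for d in r.cut_out("top","wedge"):
    m=d["region"].astype(np.uint8); pts=np.argwhere(m)[:,::-1]
    w=np.array([ray(c,p,5)[:2] for p in pts]).astype(np.float32)
    print(round(d["p"],2),d["bbox"],cv2.minAreaRect(w))
for n,p in dict(short=(368,263),a=(487,180),opp=(553,263),b=(431,349)).items(): print(n,ray(c,(p[0]*.64,p[1]*.64),45).round())
s=r.state(); print(np.array(s["eef_rot"]).round(3).tolist(), np.array(r.camera_params("wrist")["mount"]).round(2).tolist())
cv2.imwrite("pics/crop.png",cv2.resize(im[160:310,50:250],(800,600),interpolation=cv2.INTER_CUBIC))
```

```text
0.91 [66.4, 174.0, 48.2, 50.6] ((498.84234619140625, 459.4884033203125), (53.082969665527344, 165.4658966064453), 55.952720642089844)
0.81 [138.4, 199.0, 40.7, 37.1] ((451.2606201171875, 269.7287292480469), (33.862762451171875, 121.67888641357422), 40.98933029174805)
0.72 [146.8, 251.9, 52.9, 50.4] ((282.9381103515625, 226.20986938476562), (163.7227325439453, 43.85765075683594), 46.875396728515625)
short [572.  53.  45.]
a [ 719. -161.   45.]
opp [ 565. -269.   45.]
b [420. -53.  45.]
[[0.956, 0.292, 0.0], [0.292, -0.956, -0.0], [0.0, 0.0, -1.0]] [[-0.0, -0.97, -0.25, 69.78], [1.0, -0.0, -0.0, 0.21], [0.0, -0.25, 0.97, -192.05], [0.0, 0.0, 0.0, 1.0]]
```

View pics/crop.png

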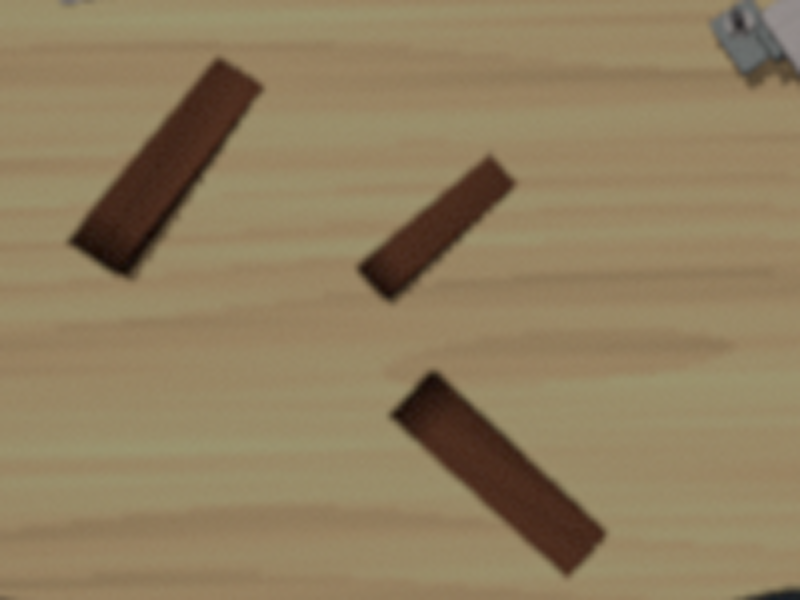

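The crop confirms it: the middle wedge (435,228) is the smallest, measuring 122×34 mm against the stated 120×30. Its dark butt is at lower left and its thin end at upper right. I'll move to a viewpoint over the wedge and foot.

send_rows --steps "0.016 0.038 0.006 0 0 5.7 0.08;0.016 0.038 0.006 0 0 5.7 0.08;0.016 0.038 0.006 0 0 5.7 0.08;0.016 0.038 0.006 0 0 5.7 0.08;0.016 0.038 0.006 0 0 5.7 0.08;0.016 0.038 0.006 0 0 5.7 0.08;0.016 0.038 0.006 0 0 5.7 0.08;0.016 0.038 0.006 0 0 5.7 0.08;0.016 0.038 0.006 0 0 5.7 0.08;0.016 0.038 0.006 0 0 5.7 0.08"

```text
time_s: 2.35
tcp_pos: [335.8, -192.5, 253.6]
eef_rot: [[0.273, 0.962, 0.001], [0.962, -0.273, -0.0], [-0.0, 0.001, -1.0]]
force: [0.3, -0.3, 0.1]
width: 79.7
grip_force: 0.0
```

send_rows --steps "0.016 0.038 0 0 0 5.7 0.08;0.016 0.038 0 0 0 5.7 0.08;0.016 0.038 0 0 0 5.7 0.08;0.016 0.038 0 0 0 5.7 0.08;0.016 0.038 0 0 0 5.7 0.08;0.016 0.038 0 0 0 5.7 0.08;0.016 0.038 0 0 0 5.7 0.08;0.016 0.038 0 0 0 5.7 0.08;0.016 0.038 0 0 0 5.7 0.08;0 0 0 0 0 5.7 0.08"

```text
time_s: 3.6
tcp_pos: [479.7, 150.5, 252.3]
eef_rot: [[-0.661, 0.75, -0.002], [0.75, 0.661, 0.0], [0.001, -0.001, -1.0]]
force: [-0.3, 0.4, -0.5]
width: 79.9
grip_force: 0.0
```

```bash
cat > look.py <<'E'
from h import *
import sys
c=cam("wrist"); im=r.read_camera("wrist"); s=r.state()
print("tcp",np.round(s["tcp_pos"],1),np.degrees(np.arctan2(s["eef_rot"][1][0],s["eef_rot"][0][0])).round(2),"f",np.round(s["force"],2),"t",s["time_s"])
for d in r.cut_out("wrist","wedge"):
    cs,_=cv2.findContours(d["region"].astype(np.uint8),cv2.RETR_EXTERNAL,cv2.CHAIN_APPROX_NONE)
    k=max(cs,key=cv2.contourArea)[:,0]
    print("wedge",round(d["p"],2),d["bbox"],cv2.minAreaRect(np.array([ray(c,p,6)[:2] for p in k],np.float32)))
for t,z in(("wedge_tip",0),("wedge",0),("foot_short",36),("foot_b",40),("scale",0)):
    for d in r.pinpoint("wrist",t): print(t,round(d["p"],2),np.round(d["position"]),ray(c,d["position"],z).round(1)[:2])
cv2.imwrite(f"pics/{sys.argv[1]}.png",im)
E
python3 look.py w1
```

```text
tcp [479.5 149.5 252.6] 131.54 f [ 0.68 -0.05 -0.52] t 3.65
wedge 0.91 [284.6, 33.7, 24.8, 94.5] ((449.5109558105469, 269.00384521484375), (33.43769836425781, 124.43345642089844), 41.5394172668457)
wedge 0.84 [120.4, 0.9, 123.4, 42.6] ((280.1951904296875, 224.7313690185547), (161.10305786132812, 46.801944732666016), 46.97545623779297)
wedge 0.7 [403.3, 0.0, 39.7, 62.1] ((532.4257202148438, 433.9370422363281), (48.80473709106445, 79.99171447753906), 56.068973541259766)
wedge_tip 0.9 [423.  61.] [564.1 407.5]
wedge_tip 0.63 [123.  30.] [227.1 162.5]
wedge_tip 0.6 [296. 124.] [490.4 227.4]
wedge 0.96 [181.  22.] [280.1 222.6]
wedge 0.78 [296.  82.] [451.1 270. ]
wedge 0.49 [133. 236.] [414.6 -77.4]
foot_short 0.52 [266. 251.] [581.2  59.5]
foot_b 0.63 [133. 240.] [419.5 -57.4]
scale 0.77 [196. 302.] [ 566.9 -105.9]
scale 0.75 [297.  82.] [451.5 270.5]
```

View pics/w1.png

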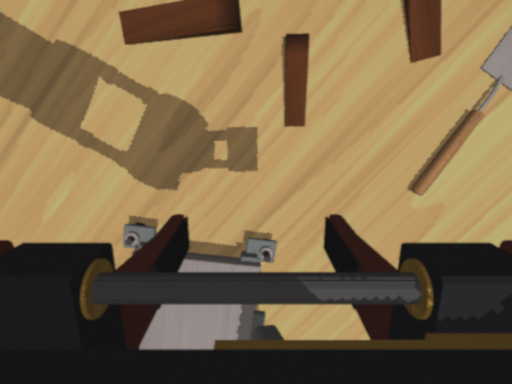

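The wrist view shows the wedge at (296,82) with its butt up and its tip at (296,124) facing the scale, and the short foot's lug at (262,247). I'll move over the foot once for a near measurement, before grasping.

send_rows --steps "0.016 -0.024 0 0 0 0 0.06;0.016 -0.024 0 0 0 0 0.06;0.016 -0.024 0 0 0 0 0.06;0.016 -0.024 0 0 0 0 0.06;0.016 -0.024 0 0 0 0 0.06;0 0 0 0 0 0 0.06;0 0 0 0 0 0 0.06;0 0 0 0 0 0 0.06;0 0 0 0 0 0 0.06;0 0 0 0 0 0 0.06"

```text
time_s: 5.2
tcp_pos: [559.3, 28.7, 253.4]
eef_rot: [[-0.657, 0.754, 0.0], [0.754, 0.657, 0.0], [-0.0, 0.0, -1.0]]
force: [-0.2, -0.1, 0.8]
width: 59.7
grip_force: 0.0
```

```bash
python3 look.py w2
```

```text
tcp [559.4  28.6 253.4] 131.04 f [-0.57  0.1   0.02] t 5.25
wedge 0.79 [302.4, 0.0, 23.0, 18.9] ((484.96783447265625, 230.52577209472656), (30.552783966064453, 18.924877166748047), 41.02452850341797)
wedge_tip 0.74 [310.  15.] [486.7 223.1]
foot_short 0.44 [279. 157.] [579.8  55.3]
foot_b 0.61 [257. 318.] [ 727.4 -160.8]
foot_b 0.45 [133. 139.] [413.  -56.8]
scale 0.85 [207. 226.] [ 572.8 -105.8]
```

View pics/w2.png

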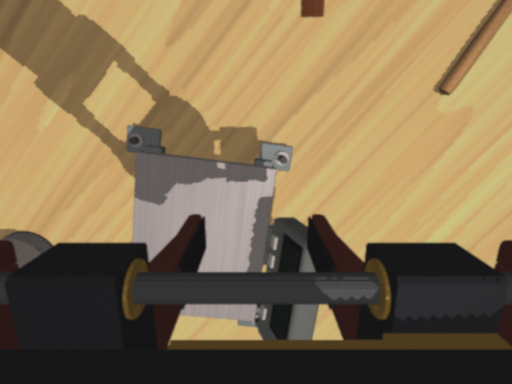

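The wrist view shows the short foot's stud at (281,157), giving about (580,56). The foot spacings come out at 261 and 201 mm, which match. Now back to the wedge butt at about (419,306).

send_rows --steps "-0.02 0.0396 -0.01 0 0 0 0.055;-0.02 0.0396 -0.01 0 0 0 0.055;-0.02 0.0396 -0.02 0 0 0 0.055;-0.02 0.0396 -0.025 0 0 0 0.055;-0.02 0.0396 -0.025 0 0 0 0.055;-0.02 0.0396 -0.025 0 0 0 0.055;-0.02 0.0396 -0.025 0 0 0.5 0.055;0 0 0 0 0 0 0.055;0 0 0 0 0 0 0.055;0 0 0 0 0 0 0.055"

```text
time_s: 6.8
tcp_pos: [420.6, 304.7, 114.5]
eef_rot: [[-0.661, 0.75, 0.002], [0.75, 0.661, 0.001], [-0.001, 0.002, -1.0]]
force: [0.8, 0.1, 1.0]
width: 55.0
grip_force: 0.0
```

```bash
python3 look.py w3 | grep -v foot
```

```text
tcp [420.6 304.7 114.4] 131.4 f [ 0.16 -0.47  0.29] t 6.85
wedge 0.85 [238.2, 165.7, 29.7, 105.3] ((449.15771484375, 269.36907958984375), (30.840625762939453, 118.82072448730469), 42.59554672241211)
wedge 0.79 [16.7, 118.6, 168.0, 55.1] ((283.0395202636719, 223.66085815429688), (161.77439880371094, 44.04804992675781), 46.74304962158203)
wedge 0.73 [379.4, 19.4, 65.0, 177.8] ((498.31939697265625, 461.1878356933594), (55.529720306396484, 164.38369750976562), 55.806819915771484)
wedge_tip 0.91 [255. 265.] [488.2 227.7]
wedge_tip 0.85 [ 27. 156.] [226.2 165.3]
wedge_tip 0.84 [421. 191.] [564.5 411.5]
wedge 0.9 [ 99. 147.] [277.3 222.5]
wedge 0.74 [254. 219.] [450.4 269.2]
wedge 0.68 [409. 120.] [497.8 453. ]
```

View pics/w3.png

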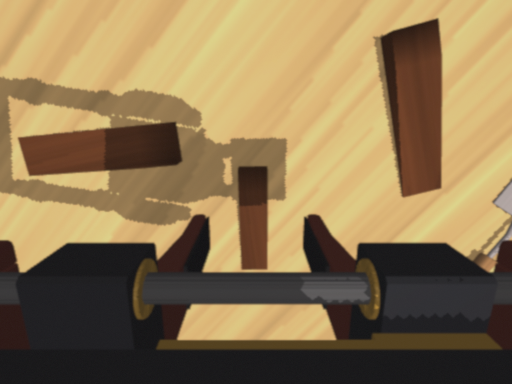

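The wedge lies centred between the open fingers at (253,215), butt upward. I'll descend and grip the butt.

send_rows --steps "-0.002 0.001 -0.02 0 0 0 0.055;0 0 -0.02 0 0 0 0.055;0 0 -0.02 0 0 0 0.055;0 0 -0.02 0 0 0 0.055;0 0 -0.015 0 0 0 0.055;0 0 -0.01 0 0 0 0.055;0 0 -0.005 0 0 0 0.055;0 0 0 0 0 0 0.055;0 0 0 0 0 0 0.028;0 0 0 0 0 0 0.02" --grip_force 15

```text
time_s: 8.4
tcp_pos: [417.8, 306.7, 3.9]
eef_rot: [[-0.663, 0.749, 0.001], [0.749, 0.663, 0.001], [-0.0, 0.001, -1.0]]
force: [0.7, -0.1, -0.4]
width: 38.8
grip_force: 0.0
```

send_rows --steps "0 0 0 0 0 0 0.02;0 0 0 0 0 0 0.02;0 0 0 0 0 0 0.02;0 0 0.002 0 0 0 0.02;0 0 0.002 0 0 0 0.02;0 0 0 0 0 0 0.02;0 0 0 0 0 0 0.02;0 0 0 0 0 0 0.02;0 0 0 0 0 0 0.02;0 0 0 0 0 0 0.02"

```text
time_s: 9.65
tcp_pos: [417.4, 306.4, 7.2]
eef_rot: [[-0.663, 0.749, -0.0], [0.749, 0.663, -0.0], [0.0, -0.0, -1.0]]
force: [-0.6, -0.2, 0.4]
width: 19.8
grip_force: 0.0
```

```bash
python3 look.py w4 | grep -v foot
python3 - <<'E'
from h import *
im=r.read_camera("top"); c=cam("top")
for d in r.pinpoint("top","wedge_tip")+r.cut_out("top","wedge"): print(d["p"],d.get("bbox"),ray(c,d["position"],2).round(1) if "position" in d else "")
E
```

```text
tcp [417.5 306.4   7.2] 131.5 f [-0.17 -0.16 -0.  ] t 9.7
wedge 0.86 [0.0, 132.0, 151.9, 76.8] ((304.1839294433594, 244.5786590576172), (104.7333984375, 46.21293640136719), 46.545040130615234)
wedge 0.79 [231.6, 200.1, 46.2, 139.2] ((427.0918273925781, 292.9717712402344), (31.83003044128418, 55.59623336791992), 41.50775909423828)
wedge_tip 0.83 [501. 234.] [563.1 411.4]
wedge_tip 0.74 [256. 342.] [491.7 223.4]
wedge 0.97 [ 20. 174.] [278.2 219.5]
wedge 0.78 [254. 273.] [449.6 268.5]
wedge 0.63 [495. 124.] [496.3 456.5]
0.68 None [228.3 157.3   2. ]
0.63 None [476.8 223.    2. ]
0.88 [145.4, 199.2, 33.7, 29.0] 
0.57 [162.2, 254.7, 37.3, 45.5]
```

View pics/w4.png

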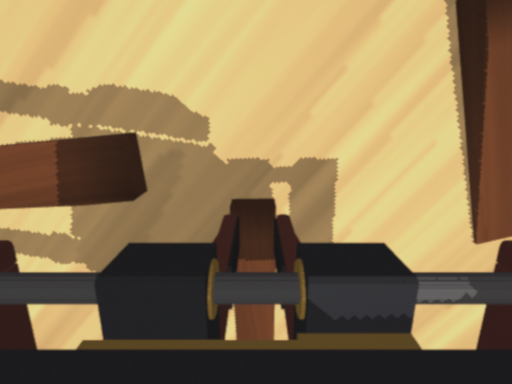

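The picture shows the butt between the fingers at (254,225), but the opening reads 20 mm with no grip force. I'll close further to see whether they hold.

send_rows --steps "0 0 0 0 0 0 0.01;0 0 0 0 0 0 0.01;0 0 0 0 0 0 0.0;0 0 0 0 0 0 0.0;0 0 0 0 0 0 0.0;0 0 0 0 0 0 0.0;0 0 0 0 0 0 0;0 0 0 0 0 0 0;0 0 0 0 0 0 0;0 0 0 0 0 0 0" --grip_force 15

```text
time_s: 11.4
tcp_pos: [417.5, 306.4, 7.2]
eef_rot: [[-0.663, 0.749, -0.0], [0.749, 0.663, -0.0], [-0.0, -0.0, -1.0]]
force: [0.3, 0.4, -0.1]
width: 0.2
grip_force: 0.0
```

Run:
```python
from h import *
c=cam("scene");im=r.read_camera("scene");a=r.read_camera("wrist")
p=proj(c,[430,290,20]).astype(int);print(p)
o=cv2.resize(im[p[1]-50:p[1]+50,p[0]-65:p[0]+65],(780,600),interpolation=cv2.INTER_CUBIC)
cv2.imwrite("pics/s5.png",o)
s=r.state();print(s["width"],s["grip_force"],s["tcp_pos"])
```

```text
[343 246]
0.42959369116947277 0.0 [417.45644343 306.40703182   7.20829016]
```

View pics/s5.png

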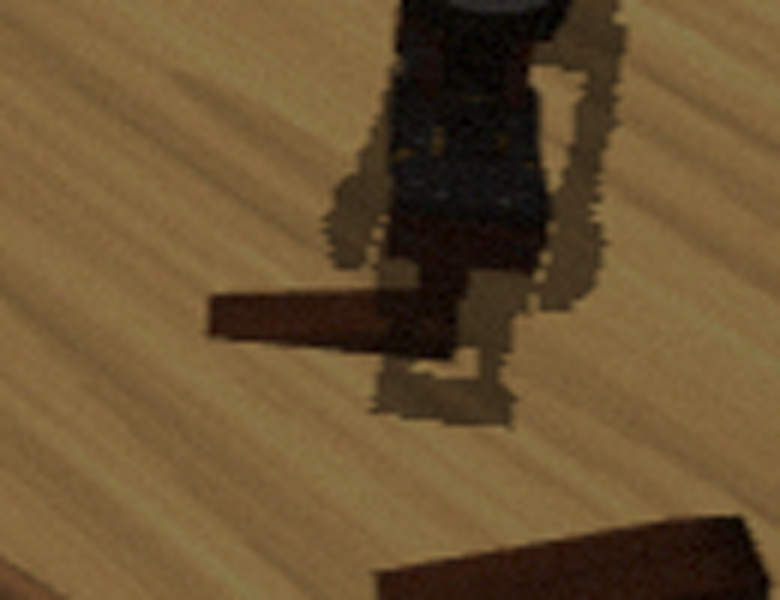

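The scene crop shows the wedge still flat at (335,325), with the gripper at (460,250) seemingly above or behind its butt and shut on nothing. I'll overlay the computed geometry to find the mismatch.

Run:
```python
from h import *
c=cam("scene");im=r.read_camera("scene");cw=cam("wrist");w=r.read_camera("wrist")
s=r.state();t=np.array(s["tcp_pos"])
u=np.array([.663,-.749,0]);v=np.array([.749,.663,0]);o=np.array([450,269,0.])
def dr(im,c,S,off):
    im=cv2.resize(im,None,fx=S,fy=S,interpolation=cv2.INTER_CUBIC)
    L=lambda a,b,col: cv2.line(im,*[tuple(int(x) for x in proj(c,q)*S) for q in(a,b)],col,1)
    for y in(-15,15):
        L(o-60*u+y*v,o+60*u+y*v,(0,255,0)); L(o-60*u+y*v+[0,0,18],o-36*u+y*v+[0,0,18],(0,255,255));L(o-36*u+y*v+[0,0,18],o+60*u+y*v+[0,0,2],(0,255,255))
        L(o-60*u+y*v,o-60*u+y*v+[0,0,18],(0,255,255))
    L(t,t+[0,0,60],(0,0,255)); L(t-10*v,t+10*v,(0,0,255))
    return im
p=proj(c,[430,290,20])*5
a=dr(im,c,5,0)[int(p[1]-290):int(p[1]+290),int(p[0]-200):int(p[0]+200)]
b=dr(w,cw,2,0); q=proj(cw,t)*2; print(proj(cw,t),p)
b=b[int(q[1]-250):int(q[1]+200),int(q[0]-200):int(q[0]+200)]
h=min(len(a),len(b)); cv2.imwrite("pics/ov.png",np.hstack([cv2.convertScaleAbs(a[:h],alpha=1.8),b[:h]]))
```

```text
[255.40960273 214.31641879] [1719.19480701 1231.70115481]
```

View pics/ov.png

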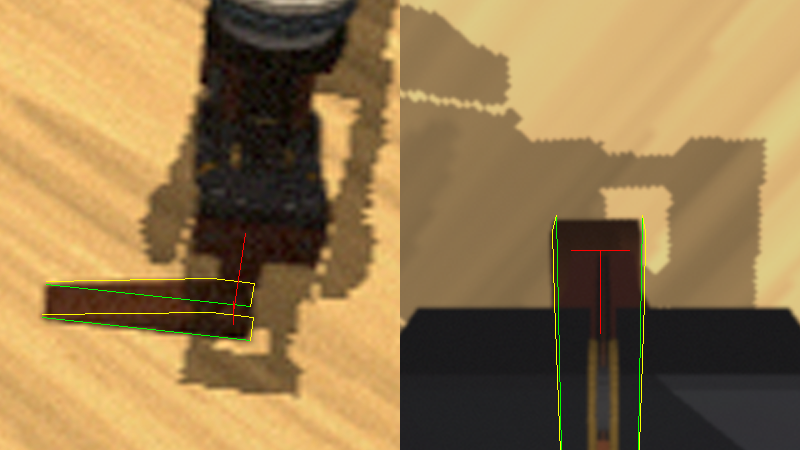

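The overlay shows the wedge outline and TCP agreeing in both cameras, yet the fingers are shut at the butt. I'll test by lifting and seeing what happens to the wedge.

send_rows --steps "0 0 0.01 0 0 0 0;0 0 0.01 0 0 0 0;0 0 0.01 0 0 0 0;0 0 0.01 0 0 0 0;0 0 0.01 0 0 0 0;0 0 0 0 0 0 0.05;0 0 0 0 0 0 0.055;0 0 0 0 0 0 0.055;0 0 0 0 0 0 0.055;0 0 0 0 0 0 0.055"

```text
time_s: 12.85
tcp_pos: [417.4, 306.4, 57.0]
eef_rot: [[-0.663, 0.749, -0.0], [0.749, 0.663, -0.0], [0.0, -0.0, -1.0]]
force: [-0.4, 0.2, -1.1]
width: 46.9
grip_force: 0.0
```

```bash
python3 look.py w6 | grep -v foot
python3 - <<'E'
from h import *
w=cv2.imread("pics/w6.png");cv2.imwrite("pics/w6c.png",cv2.resize(w[120:350,120:400],(730,600)))
s=r.state(); print(s["width"],np.round(s["torque"],2))
E
```

```text
tcp [417.4 306.4  57.1] 131.51 f [-0.18 -0.3  -0.08] t 12.9
wedge 0.8 [236.0, 181.9, 36.4, 89.6] ((437.1330871582031, 282.1473083496094), (31.423009872436523, 84.19337463378906), 42.258270263671875)
wedge 0.78 [0.0, 125.2, 168.5, 66.5] ((288.78082275390625, 228.951904296875), (145.46881103515625, 44.64900207519531), 46.55107116699219)
wedge 0.71 [413.1, 1.1, 82.7, 216.6] ((498.5742492675781, 461.74774169921875), (58.27634811401367, 165.27920532226562), 55.17835998535156)
wedge_tip 0.67 [455. 212.] [562.  410.5]
wedge 0.9 [256. 241.] [448.4 272.1]
wedge 0.79 [ 68. 158.] [278.  223.9]
wedge 0.67 [446. 123.] [495.7 455. ]
55.20658442336415 [ 0.02 -0.07 -0.04]
```

View pics/w6c.png

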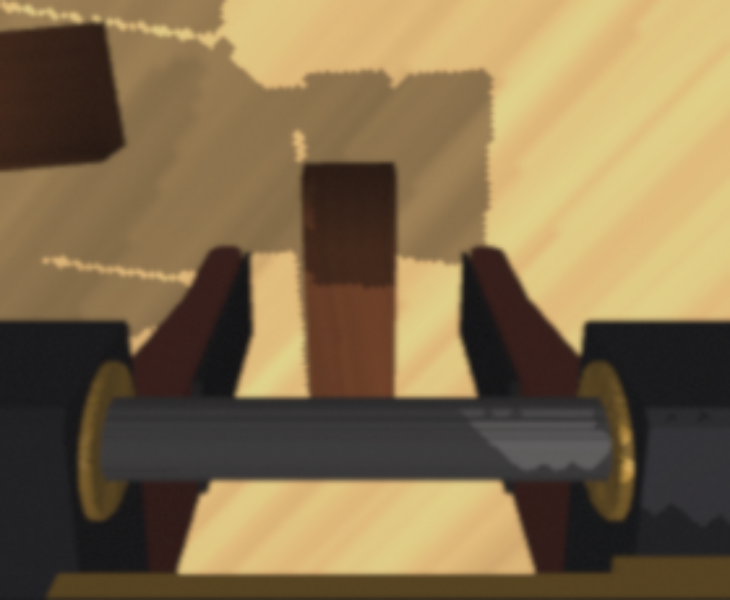

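The crop shows the wedge untouched at (348,290) and the fingertips at (225,247) and (487,247). They sit lower in the picture than tips at the stated TCP would, so the tips may be shorter than assumed. I'll check numerically.

Run:
```python
from h import *
cw=cam("wrist"); s=r.state(); t=np.array(s["tcp_pos"]);R=np.array(s["eef_rot"])
print(cw[0])
for b in(0,10,19,30):
    print(b,[np.round(proj(cw,t+R@np.array([dx,y,-b])),1).tolist() for dx in(-10,10) for y in(-27.5,27.5)])
# observed wedge butt corners z=18 in crop (303,165),(395,165); tips inner ~ (247,250),(463,250)
f=lambda x,y:(120+x*280/730,120+y*230/600)
for p in((303,165),(395,165),(305,285),(395,285)): print(ray(cw,f(*p),18).round(1))
print(f(247,250),f(463,250),f(225,245),f(485,245))
```

```text
[[295.036642     0.         256.12344565]
 [  0.         295.036642   188.3828795 ]
 [  0.           0.           1.        ]]
0 [[216.0, 227.9], [294.9, 227.8], [215.0, 200.4], [295.8, 200.4]]
10 [[214.0, 233.6], [296.8, 233.6], [212.9, 204.9], [297.9, 204.9]]
19 [[212.1, 239.3], [298.7, 239.3], [210.8, 209.4], [299.9, 209.4]]
30 [[209.4, 247.0], [301.3, 247.0], [208.0, 215.5], [302.6, 215.5]]
[397.5 305.4  18. ]
[418.9 324.3  18. ]
[423.9 275.6  18. ]
[445.6 294.8  18. ]
(214.73972602739724, 215.83333333333331) (297.5890410958904, 215.83333333333331) (206.3013698630137, 213.91666666666669) (306.027397260274, 213.91666666666669)
```

Inconclusive, so I'll probe: descend with the fingers open around the butt and feel for the bench.

send_rows --steps "0.001 0 -0.02 0 0 0 0.045;0 0 -0.02 0 0 0 0.045;0 0 -0.011 0 0 0 0.045;0 0 -0.001 0 0 0 0.045;0 0 -0.001 0 0 0 0.045;0 0 -0.001 0 0 0 0.045;0 0 -0.001 0 0 0 0.045;0 0 -0.001 0 0 0 0.045;0 0 0 0 0 0 0.045;0 0 0 0 0 0 0.045"

```text
time_s: 14.45
tcp_pos: [418.5, 306.4, 1.3]
eef_rot: [[-0.663, 0.749, 0.0], [0.749, 0.663, -0.0], [-0.0, 0.0, -1.0]]
force: [0.1, 0.0, 0.2]
width: 45.1
grip_force: 0.0
```

send_rows --steps "0 0 -0.001 0 0 0 0.045;0 0 -0.0005 0 0 0 0.045;0 0 -0.0005 0 0 0 0.045;0 0 -0.0005 0 0 0 0.045;0 0 0 0 0 0 0.028;0 0 0 0 0 0 0.02;0 0 0 0 0 0 0.02;0 0 0 0 0 0 0.02;0 0 0 0 0 0 0.02;0 0 0 0 0 0 0.02" --grip_force 15

```text
time_s: 15.7
tcp_pos: [418.5, 306.4, -1.3]
eef_rot: [[-0.663, 0.749, -0.0], [0.749, 0.663, 0.0], [0.0, -0.0, -1.0]]
force: [0.1, -0.5, -0.6]
width: 19.7
grip_force: 0.0
```

The TCP reads −1.3 mm with no bench contact, and the fingers shut above the 18 mm butt. So the real tips sit at least 19 mm above the reported TCP. I'll open, go down a further 10 mm and grip.

send_rows --steps "0 0 0 0 0 0 0.05;0 0 0 0 0 0 0.05;0 0 0 0 0 0 0.05;0 0 0 0 0 0 0.05;0 0 -0.002 0 0 0 0.05;0 0 -0.002 0 0 0 0.05;0 0 -0.002 0 0 0 0.05;0 0 -0.002 0 0 0 0.05;0 0 -0.002 0 0 0 0.05;0 0 0 0 0 0 0.05"

```text
time_s: 16.95
tcp_pos: [418.3, 306.3, -11.5]
eef_rot: [[-0.663, 0.749, -0.0], [0.749, 0.663, -0.0], [0.0, -0.0, -1.0]]
force: [-0.5, -0.6, 0.0]
width: 49.8
grip_force: 0.0
```

send_rows --steps "0 0 0 0 0 0 0.035;0 0 0 0 0 0 0.02;0 0 0 0 0 0 0.02;0 0 0 0 0 0 0.02;0 0 0 0 0 0 0.02;0 0 0 0 0 0 0.02;0 0 0 0 0 0 0.02;0 0 0 0 0 0 0.02;0 0 0 0 0 0 0.02;0 0 0 0 0 0 0.02"

```text
time_s: 18.2
tcp_pos: [418.6, 306.5, -11.0]
eef_rot: [[-0.663, 0.749, 0.0], [0.749, 0.663, 0.0], [-0.0, 0.0, -1.0]]
force: [-0.2, -0.3, 4.3]
width: 20.0
grip_force: 1.9
```

```bash
python3 look.py w7
python3 - <<'E'
from h import *
s=r.state();print(s["width"],s["grip_force"],s["force"])
E
```

```text
tcp [418.6 306.5 -11.1] 131.51 f [-0.45 -0.3   5.33] t 18.25
wedge 0.93 [232.2, 205.4, 47.8, 137.3] ((426.2215270996094, 298.51361083984375), (30.078140258789062, 45.1673583984375), 41.460960388183594)
wedge 0.93 [476.6, 0.2, 35.4, 252.6] ((490.5069580078125, 441.8387451171875), (17.421268463134766, 151.76153564453125), 55.63976287841797)
wedge 0.74 [0.3, 130.4, 137.9, 85.9] ((310.2013244628906, 250.27459716796875), (87.66371154785156, 46.90230178833008), 46.128623962402344)
wedge 0.86 [  0. 177.] [279.5 222. ]
20.2503839261393 2.4422179581597447 [-1.1009059  -0.03392073  5.34816271]
```

The grip touched the wedge's top (5 N upward), so the tips sit about 29 mm above the reported TCP. I'll open, lower 12 mm and close again.

send_rows --steps "0 0 0.001 0 0 0 0.05;0 0 0 0 0 0 0.05;0 0 0 0 0 0 0.05;0 0 0 0 0 0 0.05;0 0 -0.003 0 0 0 0.05;0 0 -0.003 0 0 0 0.05;0 0 -0.003 0 0 0 0.05;0 0 -0.002 0 0 0 0.05;0 0 -0.001 0 0 0 0.05;0 0 0 0 0 0 0.05"

```text
time_s: 19.8
tcp_pos: [418.5, 306.4, -22.3]
eef_rot: [[-0.663, 0.749, -0.0], [0.749, 0.663, -0.0], [0.0, -0.0, -1.0]]
force: [-0.2, 0.7, 0.3]
width: 50.1
grip_force: 0.0
```

send_rows --steps "0 0 0 0 0 0 0.035;0 0 0 0 0 0 0.025;0 0 0 0 0 0 0.02;0 0 0 0 0 0 0.02;0 0 0 0 0 0 0.02;0 0 0 0 0 0 0.02;0 0 0 0 0 0 0.02;0 0 0 0 0 0 0.02;0 0 0 0 0 0 0.02;0 0 0 0 0 0 0.02"

```text
time_s: 21.05
tcp_pos: [418.5, 306.5, -22.2]
eef_rot: [[-0.663, 0.749, 0.0], [0.749, 0.663, 0.0], [-0.0, 0.0, -1.0]]
force: [0.4, -0.4, 1.9]
width: 30.2
grip_force: 14.9
```

```bash
python3 look.py w8
python3 - <<'E'
from h import *
s=r.state();print(s["width"],s["grip_force"],s["force"])
E
```

```text
tcp [418.5 306.5 -22.2] 131.5 f [-0.05 -0.16  2.56] t 21.1
wedge 0.72 [226.9, 211.4, 57.6, 127.1] ((424.0453796386719, 300.99786376953125), (32.75918197631836, 39.7811279296875), 40.18084716796875)
wedge 0.72 [0.0, 132.8, 130.6, 92.6] ((313.49755859375, 253.14544677734375), (79.05170440673828, 47.552581787109375), 46.783294677734375)
wedge 0.65 [494.8, 1.7, 17.2, 237.4] ((481.7156066894531, 439.6972961425781), (8.30088996887207, 132.09034729003906), 53.822574615478516)
wedge_tip 0.23 [255. 298.] [451.7 268.9]
wedge 0.81 [257. 299.] [453.  268.9]
29.896231038092495 14.93094116449356 [-0.70348208  0.22890207  1.97761314]
```

The grip is solid: 30 mm opening, 15 N. I'll lift slightly, turn onto the scale's x direction, and bring the tip about 30 mm short of the foot.

send_rows --steps "0 0 0.003 0 0 0 0.02;0 0 0.003 0 0 0 0.02;0.0105 -0.017 0 0 0 -0.9 0.02;0.0105 -0.017 0 0 0 -0.9 0.02;0.0105 -0.017 0 0 0 -0.9 0.02;0.0105 -0.017 0 0 0 -0.9 0.02;0.0105 -0.017 0 0 0 -0.9 0.02;0.0105 -0.017 0 0 0 -0.9 0.02;0.0105 -0.017 0 0 0 -0.9 0.02;0.0105 -0.017 0 0 0 -0.9 0.02"

```text
time_s: 22.65
tcp_pos: [503.0, 169.6, -16.3]
eef_rot: [[-0.563, 0.826, -0.0], [0.826, 0.563, -0.0], [0.0, -0.0, -1.0]]
force: [0.4, 0.5, -0.3]
width: 29.9
grip_force: 14.9
```

```bash
cat > chk.py <<'E'
from h import *
s=r.state(); t=np.array(s["tcp_pos"]); print("tcp",t.round(1),np.degrees(np.arctan2(s["eef_rot"][1][0],s["eef_rot"][0][0])).round(2),"w",s["width"],s["grip_force"],np.round(s["force"],2))
for n in("top","scene"):
    im=r.read_camera(n); c=cam(n)
    for nm,z in(("wedge_tip",3),("foot_short",36),("scale",0)):
        for d in r.pinpoint(n,nm): print(n,nm,round(d["p"],2),np.round(d["position"],1),ray(c,d["position"],z).round(1)[:2])
    for d in r.cut_out(n,"wedge"): print(n,d["p"],d["bbox"])
    u=np.array([.562,-.827,0]); print("expect tip px",proj(c,[t[0]+108.8*u[0],t[1]+108.8*u[1],4]),"foot lug px",proj(c,[580,56,36]))
E
python3 chk.py
```

```text
tcp [503.  169.6 -16.3] 124.26 w 29.920175616436097 14.931854903697968 [ 0.36  0.46 -0.33]
top wedge_tip 0.8 [110.  177.1] [564.2 410.4]
top wedge_tip 0.68 [383.2 233.9] [ 388.6 -348.4]
top wedge_tip 0.62 [228.7 176.2] [559.6  74.2]
top foot_short 0.51 [236.6 165.1] [583.3  50.2]
top scale 0.79 [290.6 172. ] [ 568.6 -101. ]
top scale 0.44 [111.7 142.1] [667.8 410.5]
top 0.81 [206.9, 169.1, 23.1, 24.3]
top 0.59 [67.2, 177.2, 47.6, 49.6]
expect tip px [226.77441079 174.59411784] foot lug px [234.50113121 166.31519006]
scene wedge_tip 0.68 [357.2 207.8] [238.3 174. ]
scene wedge_tip 0.67 [262.5 233.8] [565.9  81. ]
scene wedge_tip 0.65 [341.5 297.8] [568.4 412.5]
scene foot_short 0.61 [253.7 225.4] [586.5  64.1]
scene scale 0.63 [226.9 206.5] [ 567.3 -107.4]
scene 0.83 [351.2, 202.7, 19.3, 35.1]
scene 0.76 [342.7, 282.6, 65.7, 20.6]
scene 0.7 [261.4, 233.1, 33.4, 9.3]
expect tip px [262.65224014 233.07723794] foot lug px [253.74679255 223.2681428 ]
```

The wedge is in hand and its tip sits within 2 px of where I expected. I'll lower it to the bench, nudge it sideways +1.5 mm, and approach to about 7 mm short of contact.

send_rows --steps "0.001 0.001 -0.003 0 0 0 0.02;0 0 -0.002 0 0 0 0.02;0 0 -0.0008 0 0 0 0.02;0 0 0 0 0 0 0.02;0.0017 -0.0025 0 0 0 0 0.02;0.0017 -0.0025 0 0 0 0 0.02;0.0017 -0.0025 0 0 0 0 0.02;0.0017 -0.0025 0 0 0 0 0.02;0.0017 -0.0025 0 0 0 0 0.02;0 0 0 0 0 0 0.02"

```text
time_s: 24.4
tcp_pos: [512.1, 158.7, -22.1]
eef_rot: [[-0.563, 0.826, -0.0], [0.826, 0.563, -0.0], [-0.0, -0.0, -1.0]]
force: [0.6, 0.1, -0.4]
width: 30.0
grip_force: 14.9
```

```bash
cat > f.py <<'E'
from h import *
F=[]
for _ in range(3): F.append(r.state()["force"]); r.read_camera("scene")
s=r.state();F.append(s["force"]);f=np.mean(F,0);t=np.array(s["tcp_pos"]);u=np.array([.563,-.826,0]);v=np.array([.826,.563,0])
tip=t+108.8*u
print("tcp",t.round(2),"to foot",round(float((np.array([582,57,0])-tip)@u),2),"push",round(float(-f@u),2),"lat",round(float(f@v),2),"fz",round(f[2],2),"w",round(s["width"],1),"t",s["time_s"],"tq",np.round(s["torque"],2))
E
python3 f.py
```

```text
tcp [511.95 158.96 -22.07] to foot 14.94 push 0.01 lat 0.36 fz -0.28 w 29.8 t 24.55 tq [-0.04 -0.14  0.03]
```

send_rows --steps "0.00056 -0.00083 0 0 0 0 0.02;0.00056 -0.00083 0 0 0 0 0.02;0.00056 -0.00083 0 0 0 0 0.02;0.00056 -0.00083 0 0 0 0 0.02;0.00056 -0.00083 0 0 0 0 0.02;0.00056 -0.00083 0 0 0 0 0.02;0.00056 -0.00083 0 0 0 0 0.02;0.00056 -0.00083 0 0 0 0 0.02;0 0 0 0 0 0 0.02;0 0 0 0 0 0 0.02"

```text
time_s: 25.8
tcp_pos: [516.4, 152.3, -22.1]
eef_rot: [[-0.564, 0.826, -0.0], [0.826, 0.564, -0.0], [-0.0, -0.0, -1.0]]
force: [-0.3, 0.9, 0.0]
width: 30.0
grip_force: 14.9
```

```bash
python3 f.py
```

```text
tcp [516.43 152.3  -22.1 ] to foot 6.92 push 0.02 lat -0.15 fz -0.21 w 29.8 t 25.95 tq [ 0.03 -0.11 -0.01]
```

send_rows --steps "0.00056 -0.00083 0 0 0 0 0.02;0.00056 -0.00083 0 0 0 0 0.02;0.00056 -0.00083 0 0 0 0 0.02;0.00056 -0.00083 0 0 0 0 0.02;0.00056 -0.00083 0 0 0 0 0.02;0 0 0 0 0 0 0.02;0 0 0 0 0 0 0.02;0 0 0 0 0 0 0.02;0 0 0 0 0 0 0.02;0 0 0 0 0 0 0.02"

```text
time_s: 27.2
tcp_pos: [519.3, 148.1, -22.0]
eef_rot: [[-0.564, 0.826, 0.0], [0.826, 0.564, -0.0], [-0.0, 0.0, -1.0]]
force: [-3.0, 3.4, 0.4]
width: 30.1
grip_force: 14.9
```

```bash
python3 f.py
```

```text
tcp [519.27 148.09 -22.08] to foot 1.84 push 4.55 lat 0.12 fz 0.47 w 30.2 t 27.35 tq [ 0.66  0.27 -0.01]
```

Contact: 4.5 N push with no side force. I'll carry on in small steps.

send_rows --steps "0.00056 -0.00083 0 0 0 0 0.02;0.00056 -0.00083 0 0 0 0 0.02;0.00056 -0.00083 0 0 0 0 0.02;0 0 0 0 0 0 0.02;0 0 0 0 0 0 0.02;0.00056 -0.00083 0 0 0 0 0.02;0.00056 -0.00083 0 0 0 0 0.02;0.00056 -0.00083 0 0 0 0 0.02;0 0 0 0 0 0 0.02;0 0 0 0 0 0 0.02"

```text
time_s: 28.6
tcp_pos: [522.7, 143.0, -22.1]
eef_rot: [[-0.564, 0.826, 0.0], [0.826, 0.564, -0.0], [-0.0, 0.0, -1.0]]
force: [-1.7, 3.3, -0.3]
width: 30.3
grip_force: 14.9
```

```bash
python3 f.py
```

```text
tcp [522.72 142.99 -22.06] to foot -4.31 push 2.53 lat 0.19 fz -0.2 w 29.6 t 28.75 tq [ 0.33  0.17 -0.02]
```

send_rows --steps "0.00056 -0.00083 0 0 0 0 0.02;0.00056 -0.00083 0 0 0 0 0.02;0.00056 -0.00083 0 0 0 0 0.02;0.00056 -0.00083 0 0 0 0 0.02;0.00056 -0.00083 0 0 0 0 0.02;0.00056 -0.00083 0 0 0 0 0.02;0 0 0 0 0 0 0.02;0 0 0 0 0 0 0.02;0 0 0 0 0 0 0.02;0 0 0 0 0 0 0.02"

```text
time_s: 30.0
tcp_pos: [526.1, 137.9, -22.1]
eef_rot: [[-0.563, 0.826, 0.0], [0.826, 0.563, -0.0], [-0.0, 0.0, -1.0]]
force: [-1.3, 1.2, -0.2]
width: 30.1
grip_force: 14.9
```

```bash
python3 f.py
```

```text
tcp [526.12 137.96 -22.04] to foot -10.38 push 1.23 lat -0.19 fz -0.54 w 30.0 t 30.15 tq [0.13 0.04 0.  ]
```

send_rows --steps "0.00034 -0.0005 0 0 0 0 0.02;0.00034 -0.0005 0 0 0 0 0.02;0.00034 -0.0005 0 0 0 0 0.02;0.00034 -0.0005 0 0 0 0 0.02;0.00034 -0.0005 0 0 0 0 0.02;0.00034 -0.0005 0 0 0 0 0.02;0.00034 -0.0005 0 0 0 0 0.02;0.00034 -0.0005 0 0 0 0 0.02;0.00034 -0.0005 0 0 0 0 0.02;0.00034 -0.0005 0 0 0 0 0.02"

```text
time_s: 31.4
tcp_pos: [529.4, 133.1, -22.1]
eef_rot: [[-0.564, 0.826, 0.0], [0.826, 0.564, -0.0], [-0.0, -0.0, -1.0]]
force: [-2.9, 3.1, 0.0]
width: 29.8
grip_force: 14.9
```

```bash
cat >> f.py <<'E'
print([round(float(-np.array(x)@u),2) for x in F])
E
python3 f.py
```

```text
tcp [529.49 133.02 -22.06] to foot -16.37 push 3.22 lat -0.16 fz -0.44 w 29.9 t 31.55 tq [ 0.35  0.13 -0.03]
[4.21, 2.96, 2.87, 2.84]
```

send_rows --steps "0.00034 -0.0005 0 0 0 0 0.02;0.00034 -0.0005 0 0 0 0 0.02;0.00034 -0.0005 0 0 0 0 0.02;0.00034 -0.0005 0 0 0 0 0.02;0.00034 -0.0005 0 0 0 0 0.02;0.00034 -0.0005 0 0 0 0 0.02;0.00034 -0.0005 0 0 0 0 0.02;0.00034 -0.0005 0 0 0 0 0.02;0.00034 -0.0005 0 0 0 0 0.02;0.00034 -0.0005 0 0 0 0 0.02"

```text
time_s: 32.8
tcp_pos: [532.8, 128.1, -22.1]
eef_rot: [[-0.564, 0.826, -0.0], [0.826, 0.564, -0.0], [-0.0, -0.0, -1.0]]
force: [-2.1, 2.6, -0.4]
width: 29.9
grip_force: 14.9
```

```bash
python3 f.py
```

```text
tcp [532.88 128.01 -22.05] to foot -22.41 push 2.88 lat -0.23 fz -0.43 w 30.2 t 32.95 tq [0.42 0.18 0.06]
[3.35, 2.6, 2.57, 3.01]
```

send_rows --steps "0.00034 -0.0005 0 0 0 0 0.02;0.00034 -0.0005 0 0 0 0 0.02;0.00034 -0.0005 0 0 0 0 0.02;0.00034 -0.0005 0 0 0 0 0.02;0.00034 -0.0005 0 0 0 0 0.02;0.00034 -0.0005 0 0 0 0 0.02;0.00034 -0.0005 0 0 0 0 0.02;0.00034 -0.0005 0 0 0 0 0.02;0 0 0 0 0 0 0.02;0.00034 -0.0005 0 0 0 0 0.02"

```text
time_s: 34.2
tcp_pos: [535.8, 123.7, -22.1]
eef_rot: [[-0.564, 0.826, -0.0], [0.826, 0.564, 0.0], [0.0, -0.0, -1.0]]
force: [-1.0, 2.3, -1.2]
width: 29.9
grip_force: 14.9
```

```bash
python3 f.py
```

```text
tcp [535.88 123.59 -22.06] to foot -27.75 push 2.79 lat 0.07 fz -0.63 w 30.0 t 34.35 tq [ 0.4   0.17 -0.02]
[2.51, 3.03, 2.48, 3.13]
```

send_rows --steps "0.00034 -0.0005 0 0 0 0 0.02;0.00034 -0.0005 0 0 0 0 0.02;0.00034 -0.0005 0 0 0 0 0.02;0.00034 -0.0005 0 0 0 0 0.02;0.00034 -0.0005 0 0 0 0 0.02;0.00034 -0.0005 0 0 0 0 0.02;0.00034 -0.0005 0 0 0 0 0.02;0.00034 -0.0005 0 0 0 0 0.02;0.00034 -0.0005 0 0 0 0 0.02;0 0 0 0 0 0 0.02"

```text
time_s: 35.6
tcp_pos: [539.0, 119.0, -22.1]
eef_rot: [[-0.564, 0.826, 0.0], [0.826, 0.564, -0.0], [-0.0, 0.0, -1.0]]
force: [-2.0, 2.3, -1.3]
width: 29.8
grip_force: 14.9
```

```bash
python3 f.py
```

```text
tcp [538.97 119.04 -22.06] to foot -33.25 push 2.67 lat -0.29 fz -1.24 w 29.8 t 35.75 tq [ 0.34  0.09 -0.04]
[3.05, 2.29, 3.22, 2.12]
```

send_rows --steps "0.00034 -0.0005 -0.0002 0 0 0 0.02;0.00034 -0.0005 0 0 0 0 0.02;0.00034 -0.0005 -0.0002 0 0 0 0.02;0.00034 -0.0005 0 0 0 0 0.02;0.00034 -0.0005 0 0 0 0 0.02;0.00034 -0.0005 0 0 0 0 0.02;0.00034 -0.0005 0 0 0 0 0.02;0.00034 -0.0005 0 0 0 0 0.02;0.00034 -0.0005 0 0 0 0 0.02;0 0 0 0 0 0 0.02"

```text
time_s: 37.0
tcp_pos: [542.2, 114.7, -22.2]
eef_rot: [[-0.564, 0.826, 0.001], [0.826, 0.564, 0.0], [-0.0, 0.001, -1.0]]
force: [-2.4, 3.0, 2.4]
width: 30.0
grip_force: 15.0
```

```bash
python3 f.py; python3 chk.py | grep scale
```

```text
tcp [542.25 114.72 -22.15] to foot -38.66 push 4.38 lat -0.06 fz 3.13 w 29.9 t 37.15 tq [0.66 0.32 0.01]
[3.84, 4.6, 4.71, 4.35]
top scale 0.91 [293.2 170.7] [ 572.2 -108.5]
```

send_rows --steps "0 0 0.0003 0 0 0 0.02;0.00034 -0.0005 0 0 0 0 0.02;0.00034 -0.0005 0 0 0 0 0.02;0.00034 -0.0005 0 0 0 0 0.02;0.00034 -0.0005 0 0 0 0 0.02;0.00034 -0.0005 0 0 0 0 0.02;0.00034 -0.0005 0 0 0 0 0.02;0.00034 -0.0005 0 0 0 0 0.02;0.00034 -0.0005 0 0 0 0 0.02;0 0 0 0 0 0 0.02"

```text
time_s: 38.9
tcp_pos: [544.0, 111.5, -22.2]
eef_rot: [[-0.564, 0.826, -0.001], [0.826, 0.564, 0.001], [0.002, -0.0, -1.0]]
force: [-3.7, 6.4, 4.6]
width: 29.6
grip_force: 15.0
```

```bash
python3 f.py
```

```text
tcp [544.02 111.46 -22.18] to foot -42.35 push 7.72 lat 0.18 fz 5.36 w 30.0 t 39.05 tq [1.12 0.67 0.02]
[7.33, 7.78, 7.71, 8.07]
```

send_rows --steps "0 0 0.0003 0 0 0 0.02;0 0 0.0003 0 0 0 0.02;0 0 0 0 0 0 0.02;0 0 0 0 0 0 0.02;0 0 0 0 0 0 0.02;0 0 0 0 0 0 0.02;0 0 0 0 0 0 0.02;0 0 0 0 0 0 0.02;0 0 0 0 0 0 0.02;0 0 0 0 0 0 0.02"

```text
time_s: 40.3
tcp_pos: [544.0, 111.2, -22.2]
eef_rot: [[-0.564, 0.826, -0.002], [0.826, 0.564, 0.001], [0.002, -0.001, -1.0]]
force: [-2.1, 6.5, 3.1]
width: 30.2
grip_force: 15.0
```

```bash
python3 f.py; python3 chk.py
```

```text
tcp [544.04 111.25 -22.14] to foot -42.53 push 6.0 lat 1.05 fz 2.79 w 30.1 t 40.45 tq [1.03 0.3  0.03]
[6.54, 5.46, 5.93, 6.06]
tcp [544.  111.3 -22.1] 124.33 w 30.073946528219786 14.955037236213684 [-3.05  5.26  2.16]
top wedge_tip 0.7 [290.7 171.1] [ 570.5 -101.1]
top wedge_tip 0.67 [195.2 300.7] [220.2 167.7]
top wedge_tip 0.58 [112.2 177.1] [564.1 404.1]
top wedge_tip 0.49 [250.8 162.5] [598.   11.1]
top foot_short 0.36 [235.4 162.8] [589.9  53.4]
top scale 0.73 [293.5 174. ] [ 562.6 -109. ]
top scale 0.35 [113.2 138.8] [677.6 406.6]
top 0.85 [68.7, 173.3, 44.7, 52.9]
top 0.6 [147.1, 252.0, 38.8, 39.4]
expect tip px [247.16273638 160.01436201] foot lug px [234.50113121 166.31519006]
scene wedge_tip 0.81 [340.5 297.4] [569.4 409.9]
scene wedge_tip 0.79 [240.4 230.5] [609.4  25.4]
scene wedge_tip 0.66 [359.4 205.9] [224.6 171.5]
scene foot_short 0.65 [250.3 220.3] [579.2  37.7]
scene scale 0.67 [224.3 207.3] [ 576.6 -109.2]
scene scale 0.23 [253.1 223.7] [555.6  20.6]
scene 0.91 [350.9, 206.7, 21.7, 32.6]
scene 0.82 [344.5, 280.8, 61.5, 22.7]
scene 0.6 [241.8, 228.8, 26.1, 9.1]
expect tip px [240.68724306 229.0599289 ] foot lug px [253.74679255 223.2681428 ]
```

```bash
cat > mv.py <<'E'
from h import *
a=cv2.imread("pics/top.png"); b=cv2.resize(r.read_camera("top"),(800,600))
for n,(x,y) in dict(short=(368,263),a=(487,180),opp=(553,263),b=(431,349),lid=(597,195),tin=(618,362)).items():
    T=a[y-20:y+20,x-20:x+20]; R=cv2.matchTemplate(b[y-32:y+32,x-32:x+32],T,cv2.TM_CCOEFF_NORMED)
    _,v,_,(i,j)=cv2.minMaxLoc(R)
    def sp(k,l,c): d=k-2*l+c; return 0 if d==0 else .5*(k-c)/d
    if 0<i<24 and 0<j<24: dx=i-12+sp(R[j,i-1],v,R[j,i+1]); dy=j-12+sp(R[j-1,i],v,R[j+1,i])
    else: dx,dy=i-12,j-12
    print(n,round(v,2),"world shift mm x",round(-dy*1.75,1),"y",round(-dx*1.75,1))
E
python3 mv.py
```

```text
short 0.5 world shift mm x -0.5 y -4.6
a 0.85 world shift mm x -1.1 y -4.9
opp 0.97 world shift mm x -1.7 y -0.9
b 0.97 world shift mm x -0.7 y -2.7
lid 0.99 world shift mm x 0.0 y -0.1
tin 0.99 world shift mm x 0.1 y 0.0
```

The good feet have shifted only about what levelling explains, and the opposite foot has dropped about 8 mm, so touchdown is near. I'll ease off the downward load and advance a little.

send_rows --steps "0 0 0.0003 0 0 0 0.02;0 0 0.0003 0 0 0 0.02;0.00034 -0.0005 0 0 0 0 0.02;0.00034 -0.0005 0 0 0 0 0.02;0.00034 -0.0005 0 0 0 0 0.02;0.00034 -0.0005 0 0 0 0 0.02;0 0 0 0 0 0 0.02;0 0 0 0 0 0 0.02;0 0 0 0 0 0 0.02;0 0 0 0 0 0 0.02"

```text
time_s: 42.25
tcp_pos: [544.5, 109.1, -22.2]
eef_rot: [[-0.564, 0.826, -0.004], [0.826, 0.564, 0.001], [0.003, -0.003, -1.0]]
force: [-4.1, 5.8, 0.5]
width: 29.6
grip_force: 14.9
```

```bash
python3 f.py; python3 mv.py
```

```text
tcp [544.58 109.09 -22.16] to foot -44.62 push 6.76 lat -0.23 fz 0.33 w 30.0 t 42.4 tq [1.07 0.51 0.01]
[7.08, 6.32, 7.32, 6.33]
short 0.45 world shift mm x 0.1 y -6.0
a 0.84 world shift mm x -1.2 y -5.2
opp 0.97 world shift mm x -1.8 y -1.0
b 0.97 world shift mm x -0.6 y -2.7
lid 0.99 world shift mm x 0.0 y 0.0
tin 0.99 world shift mm x 0.0 y 0.0
```

The push is now 6.8 N, about twice the steady 3.2 N, with no vertical load and no further sinking of the opposite foot. I'll relax the arm slightly, release and retreat.

send_rows --steps "-0.0005 0.0008 0 0 0 0 0.02;0 0 0 0 0 0 0.032;0 0 0 0 0 0 0.045;0 0 0 0 0 0 0.05;0 0 0 0 0 0 0.05;0 0 0 0 0 0 0.05;-0.001 0.0015 0.005 0 0 0 0.05;-0.001 0.0015 0.01 0 0 0 0.05;-0.001 0.0015 0.01 0 0 0 0.05;0 0 0.015 0 0 0 0.05"

```text
time_s: 43.7
tcp_pos: [542.4, 114.1, 20.0]
eef_rot: [[-0.564, 0.826, -0.0], [0.826, 0.564, -0.0], [0.0, -0.0, -1.0]]
force: [0.2, -0.2, 0.0]
width: 49.9
grip_force: 0.0
```

send_rows --steps "-0.005 0.008 0.02 0 0 0 0.05;-0.01 0.015 0.03 0 0 0 0.05;-0.01 0.015 0.03 0 0 0 0.05;-0.01 0.015 0.03 0 0 0 0.05;-0.01 0.015 0.03 0 0 0 0.05;-0.01 0.015 0.03 0 0 0 0.05;-0.01 0.015 0.03 0 0 0 0.05;0 0 0 0 0 0 0.05;0 0 0 0 0 0 0.05;0 0 0 0 0 0 0.05"

```text
time_s: 44.95
tcp_pos: [477.2, 211.3, 217.2]
eef_rot: [[-0.563, 0.826, -0.003], [0.826, 0.563, -0.001], [0.001, -0.003, -1.0]]
force: [0.1, -0.6, -0.7]
width: 50.1
grip_force: 0.0
```

```bash
python3 mv.py; python3 look.py w9; python3 chk.py | grep -v foot
```

```text
short 0.45 world shift mm x 0.5 y -3.1
a 0.84 world shift mm x -1.2 y -5.2
opp 0.97 world shift mm x -1.8 y -1.0
b 0.97 world shift mm x -0.6 y -2.7
lid 0.99 world shift mm x -0.0 y -0.0
tin 0.99 world shift mm x 0.0 y 0.0
tcp [477.4 211.4 217.6] 124.26 f [ 1.22 -0.26  0.34] t 45.05
wedge 0.84 [243.8, 238.9, 26.0, 35.2] ((553.9500732421875, 96.56123352050781), (30.96126365661621, 58.03834915161133), 32.435298919677734)
wedge 0.7 [360.0, 0.1, 55.5, 78.1] ((524.6754760742188, 438.6640319824219), (47.737159729003906, 97.50254821777344), 54.09315490722656)
wedge 0.59 [72.0, 33.6, 129.3, 68.2] ((280.8553771972656, 224.02264404296875), (162.49989318847656, 47.362064361572266), 48.0717658996582)
wedge_tip 0.66 [397.  72.] [562.3 411.3]
wedge_tip 0.56 [76. 84.] [223.  163.6]
wedge 0.76 [256. 273.] [574.5  66.8]
wedge 0.68 [134.  68.] [277.3 223.9]
wedge 0.59 [378.  11.] [495.8 452.1]
foot_short 0.57 [256. 294.] [582.2  57.3]
scale 0.76 [195. 345.] [ 566.4 -101.1]
tcp [477.6 211.8 218.9] 124.29 w 50.32666215134828 0.0 [ 0.35  0.1  -0.44]
top wedge_tip 0.84 [248.6 162.1] [599.3  17.3]
top wedge_tip 0.55 [111.4 180. ] [555.8 406.1]
top scale 0.84 [293.9 167.5] [ 581.4 -110.8]
top 0.78 [209.7, 167.8, 23.2, 21.0]
top 0.64 [66.2, 180.4, 45.8, 44.5]
scene wedge_tip 0.84 [339.9 295.4] [565.5 404.1]
scene wedge_tip 0.75 [359.4 204.4] [218.2 165.8]
scene scale 0.75 [223.8 206.2] [ 574.4 -115.3]
scene scale 0.71 [258.3 235.2] [577.9  75.3]
scene 0.7 [351.0, 202.9, 19.3, 39.5]
scene 0.61 [343.4, 282.2, 62.5, 21.5]
scene 0.53 [238.8, 227.7, 40.0, 13.4]
```

The wedge lies in place and nothing moved on release: the tins and lid have not shifted, and the scale's feet have moved only as levelling accounts for. Handing in.

```bash
python3 -c "
from bench import r
print(r.sign_off())"
```

```text
the job is handed in; nothing more can be done
None
```

I handed the job in at about 45 s without being told the result; by my own readings, the wedge is under the short foot and the scale should be level and firm. The push had reached about twice its steady value, the opposite foot had come down, and the scale, tins and lid showed no sign of being shoved.

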